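# Clear the table easel and set its board

## Robot

A 6-joint arm with a two-finger parallel gripper is mounted at the origin on the work surface. World frame = base frame: x ahead of the robot, y to its left, z up, the work surface at z = 0. Lengths are in m, angles in degrees, forces in N, time in s.
With the tool pointing down it reaches from about 0.275 to 0.975 m from the base axis. Payload 8.4 kg.
Tool frame: the origin (TCP) lies at the very end of the fingers, on their centre line; the grasp point (between the pads) lies r.grasp_offset behind it (r.grasp_offset is the distance from the TCP to the grasp point, in m); z points along the fingers, y is the line along which they close (so a half turn about z gives the same grasp; the last joint's range is limited). The gripper opens to 92 mm and grips with 3 to 60 N. Pads are 20 mm wide; open, the fingers measure 128 mm over their backs; the gripper's body (75 mm by 189 mm) begins 69 mm behind the grasp point.
Start: joints at [-70.554, 20.225, 93.587, -0, 66.188, -0.138], TCP at [0.209, -0.589, 0.184] pointing down, gripper open.
Joint ranges: [-150.9, 150.9], [-52.94, 120.26], [3.33, 152.33], [-74.26, 254.26], [0, 154.13], [-172.89, 172.89]. Speed limits (degrees/s): [127.2, 127.2, 159.86, 180, 180, 180].

## Interface

Orientations are given as [roll, pitch, yaw] about the fixed x, y, z axes, in that order (R = Rz(yaw) Ry(pitch) Rx(roll)).
In Python, from plant import r, vision gives the robot as it stands.
- The arm moves only by the tool carry_out, never from a script. Its argument "targets" is a list of rows, each a list of 7 numbers: the shift along the world's x, y, z each as a share of 0.025 m, from -1 to 1, then the turn, a rotation vector about the world's x, y, z each as a share of 10 degrees, from -1 to 1, then the closure, from -1 (fully open) to 1 (shut). In form: [[tx, ty, tz, wx, wy, wz, fingers], ...]. A call has 1 to 20 rows; each row shifts and turns the commanded pose from where the row before left it; what a row does not reach is not made up. A row lasts 1/8 s, in which the tool goes at most 62.5 mm and 10.7 degrees, less where a joint would pass 70% of its speed; a pose out of reach is approached as far as the arm can. A call with a number of a shift or a turn outside -1 to 1 is refused whole. A call with a gripper value outside its range is refused whole. The fingers move at their own pace and stop on an object; "newtons" is the grip in N (left out, the last holds). Time passes only in rows, so rows that do not move let the fingers close. It gives the time, the measured TCP pose, the force, the opening and the grip force at its end, in the units of the state.
- r.sense(): the state, without advancing time (a new reading comes with each control period).
- vision.snapshot(name): name is "scene" or "top" or "wrist"; returns a dict with "img" (400x640x3 uint8, blue, green, red), "camera_matrix" (3x3 intrinsics, pixels), "camera_from_world" (4x4, takes a point from world to camera coordinates); the wrist camera has in their place "hand_eye" (4x4, takes a point from camera to tool coordinates, whose origin is the TCP and whose axes are the flange's). Camera axes: x right, y up, looking along -z (the intrinsics and any distortion apply to the point x, -y, -z); pixel columns grow to the right and rows downward; lengths in m; the calibration is good to about 2 mm. A picture is of the moment at which its call begins: read the wrist's pose just before it. There is no depth.
- r.job_done(): hands the job in; it is judged then, once.
Trained networks look in a picture, given as the dict that the camera call returned (one of the last four; its "shot" number tells which), for a name from the list of things; names that differ only in an ending like _2 or _b are one class to them, and where a whole thing is asked for, a point or a joint stands for the part that bears it (a point fixed in the world has none). Each returns a list of dicts, best first, with "score" (0 to 1); they miss things now and then, are a little off and sometimes report something else, mostly with a low value. They report only what shows in the picture. A call takes as long as a camera call.
- vision.search_frame(picture, target): "extent" ([left, top, right, bottom] in pixels, round what is visible of it).
- vision.tip_of(picture, target): "uv" ([column, row] in pixels: a listed point, or the origin of a listed thing).
The state is a dict: "time": time; "joint_positions": joint angles; "joint_velocities": joint speeds; "joint_efforts": joint torques, N m; "position": TCP position; "eef_rot": TCP orientation; "ft_force": force on the tool from outside, world axes, zero at the start; "ft_torque": the same for the moment, N m; "grip_width": opening from 0.0 (shut) to 1.0 (fully open); "grip_force": force on a finger pad.
Only numpy, scipy, OpenCV 4.12 (cv2) and the standard library are available. Lean on these libraries where they do the work, as an engineer would, in place of code of your own. Each camera call takes 0.05 s, during which the arm holds its last target. There are 200 camera calls.

## Task

The slim rinse cans standing on the shut table easel must go up for the next painter: hang every one of them by its strap handle on the arm of the hook stand, one at a time, largest first at the back nearest the post and so on down to the smallest nearest the tip. When all are hanging, lift the easel's board by its bar to 45 degrees and leave it there, without moving the tub, pot and bottles around it.

Things in the scene. Friction and masses are not known exactly. Their poses are not given: they have to be found in the camera images.
- can_1_grip (a point): Centre of the upright wooden grip (14 x 26 x 44 high, x y z) on the largest rinse can: slim steel can 44 deep (x), 120 wide (y), 90 high, about 360 g. Window under its strap handle, open along x: 112 wide, 60 high at its peak (a V notch 24 wide, 12 deep, that seats on the hook; level beside it). This point: 24 above the peak's underside, 174 above the can's underside. z up. May be absent
- can_2_grip (a point): Centre of the upright wooden grip (14 x 26 x 44 high, x y z) on the second largest rinse can: slim steel can 42 deep (x), 100 wide (y), 76 high, about 310 g. Window under its strap handle, open along x: 92 wide, 57 high at its peak (a V notch 24 wide, 12 deep, that seats on the hook; level beside it). This point: 24 above the peak's underside, 157 above the can's underside. z up. May be absent
- can_3_grip (a point): Centre of the upright wooden grip (14 x 26 x 44 high, x y z) on the second smallest rinse can: slim steel can 40 deep (x), 84 wide (y), 64 high, about 270 g. Window under its strap handle, open along x: 76 wide, 54 high at its peak (a V notch 24 wide, 12 deep, that seats on the hook; level beside it). This point: 24 above the peak's underside, 142 above the can's underside. z up. May be absent
- can_4_grip (a point): Centre of the upright wooden grip (14 x 26 x 44 high, x y z) on the smallest rinse can: slim steel can 38 deep (x), 68 wide (y), 52 high, about 230 g. Window under its strap handle, open along x: 60 wide, 52 high at its peak (a V notch 24 wide, 12 deep, that seats on the hook; level beside it). This point: 24 above the peak's underside, 128 above the can's underside. z up. May be absent
- hook: Fixed steel hook stand; origin on the table under its post (18 thick, 230 high); z up. A round level arm 12 thick, centre line 200 above the table, runs from the post along this frame's -x for 205, towards the robot; there it turns up, tip top 18 above the centre line. Cans hang side by side, widths across it; four fit at 47 pitch. A hung can's grip centre is at height 233
- hook_tip (a point): Upturned tip of the hook's arm (centre of the rounded end), 205 mm from the post, 12 mm above the arm's centre line
- board (a joint): Angle in rad of the table easel's drawing board: 0 shut flat on its case, grows as the bar side is raised, stop at 1.4. Stiff hinge: the board stays where it is left; raising takes about 7 N at the bar. Cans stand on it at the start
- board_bar (a point): Middle of the round lifting bar (12 mm thick, 120 long) on struts 110 apart, 50 mm out from the free edge of the board (340 x 240 x 10), so a finger fits in the gap. 290 mm from the hinge axis. Axes: x along the bar, y towards the hinge, z normal to the board. When shut: bar at height 45, board's top at 50
- board_hinge (a point): Middle of the board's hinge axis, 45 mm above the table; axes as for the bar: x along the hinge
- tub: Bystander: clear open plastic water tub, 110 across, 70 high; origin at the centre of its underside
- paint_pot: Bystander: white screw-top paint pot, 60 across, 75 high; origin at the centre of its underside
- gesso: Bystander: white bottle, 68 across, 105 high; origin at the centre of its underside
- medium: Bystander: amber bottle, 48 across, 85 high; origin at the centre of its underside

How it is judged:
By the outcome, as a careful person would: the job done as asked, in the order asked, and still so for the second after the job is handed in, with the robot touching nothing.
Of can_1, can_2, can_3, can_4 only 3 to 4 are there at a start; the rules pass over those that are not, and their reading is None.
At some moment in a run one of can_1, can_2, can_3, can_4 may be knocked a few centimetres aside while the robot is not near it.
It also fails if it takes over 210 s, if anything falls off the work surface, if the arm or the gripper's body presses on something with over 40 N, if the wrist force passes 120 N, or if a joint passes its speed limit or range.

## Working session

There is one attempt and no reset: what is moved stays moved. The work goes in short steps, Python scripts to look and compute and a tool call to move; the robot and the scene stay as the last step left them, time stands still between calls to the robot, and variables do not carry over. Pictures are saved under pics/ and viewed, at most 14 in all, crops included, and the job is handed in when it is done.

Besides the shell and the picture viewer there is one more tool, called after ">>>" as name(argument=value, ...), one argument or row to a line, values as JSON. carry_out: Moves the arm, as the interface text tells. Its arguments: {"type":"object","properties":{"targets":{"type":"array"},"newtons":{"type":"number"}},"required":["targets"]}

```bash
ls; mkdir -p pics; cat > h.py <<'E'
import numpy as np, cv2
from plant import r, vision
def look(name, names, save=None):
    s=r.sense(); p=vision.snapshot(name)
    if save: cv2.imwrite('pics/'+save,p['img'])
    out={}
    for n in names: out[n]=[(np.round(d['uv'],1).tolist(),round(d['score'],2)) for d in vision.tip_of(p,n)[:5]]
    return p,s,out
def ray(p,uv,s=None):
    K=np.array(p['camera_matrix']); 
    d=p.get('distortion'); 
    a=cv2.undistortPoints(np.array([[uv]],float),K,None if d is None else np.array(d))[0,0]
    v=np.array([a[0],-a[1],-1.])
    if 'camera_from_world' in p: T=np.linalg.inv(np.array(p['camera_from_world']))
    else:
        from scipy.spatial.transform import Rotation as R
        W=np.eye(4); W[:3,:3]=R.from_euler('xyz',s['eef_rot'],degrees=True).as_matrix(); W[:3,3]=s['position']
        T=W@np.array(p['hand_eye'])
    return T[:3,3],T[:3,:3]@v
def atz(p,uv,z,s=None):
    o,d=ray(p,uv,s); return o+d*(z-o[2])/d[2]
def tri(rays):
    A=0;b=0
    for o,d in rays:
        d=d/np.linalg.norm(d);M=np.eye(3)-np.outer(d,d);A=A+M;b=b+M@o
    return np.linalg.solve(A,b)
E
python3 - <<'E'
from h import *
N=['can_1_grip','hook','hook_tip','board_bar','board_hinge','tub','paint_pot','gesso','medium']
for c in ['scene','top']:
    p,s,o=look(c,N,c+'0.png'); print(c,[k for k in p if k!='img'])
    for k in o: print(k,o[k])
print(s, r.grasp_offset); print(np.array(p['camera_from_world']).round(3))
E
```

```text
pics
scene ['camera_matrix', 'camera_from_world', 'shot']
can_1_grip [([215.7, 167.0], 0.83), ([222.8, 197.7], 0.31)]
hook [([378.3, 300.8], 0.92)]
hook_tip [([371.7, 196.0], 0.63)]
board_bar [([181.9, 184.6], 0.8), ([367.0, 195.3], 0.34)]
board_hinge [([277.5, 198.0], 0.8)]
tub [([432.9, 229.4], 0.77)]
paint_pot [([445.2, 268.9], 0.71)]
gesso [([300.4, 278.0], 0.9), ([354.0, 195.8], 0.37)]
medium [([355.6, 196.8], 0.7)]
top ['camera_matrix', 'camera_from_world', 'shot']
can_1_grip [([417.2, 189.9], 0.64)]
hook [([250.6, 155.7], 0.7)]
hook_tip [([270.5, 202.7], 0.65), ([318.4, 152.9], 0.5)]
board_bar [([449.3, 200.9], 0.74)]
board_hinge []
tub [([214.1, 230.9], 0.72)]
paint_pot [([202.1, 197.0], 0.66), ([290.7, 240.4], 0.3)]
gesso [([313.9, 149.8], 0.92)]
medium []
{'time': 0.5, 'joint_positions': array([-7.05537699e+01,  2.02264037e+01,  9.35905689e+01,  1.33082136e-03,
        6.61896710e+01, -1.36531692e-01]), 'joint_velocities': array([ 0.01752609, -0.09385448, -0.09895521, -0.07857867, -0.06954987,
        0.00752166]), 'joint_efforts': array([ 3.22990876e-03, -5.93293440e+01, -3.34320366e+01,  6.99018314e-02,
        1.67336437e-02, -1.88387247e-05]), 'position': array([ 0.20948076, -0.58879398,  0.18434488]), 'eef_rot': array([-1.79993359e+02, -1.23331678e-03,  1.95822244e+01]), 'ft_force': array([-0.03923047, -0.62669418, -0.99690586]), 'ft_torque': array([ 0.01995941,  0.02526691, -0.01585069]), 'grip_force': 0.0, 'grip_width': 1.0023519209851846} 0.0187
[[ 0.012 -1.    -0.004  0.034]
 [ 0.997  0.012  0.081 -0.545]
 [-0.081 -0.005  0.997 -1.449]
 [ 0.     0.     0.     1.   ]]
```

```bash
python3 - <<'E'
import cv2
for c,b in [('scene0',(140,110,480,340)),('top0',(170,110,490,290))]:
    i=cv2.imread(f'pics/{c}.png')[b[1]:b[3],b[0]:b[2]]
    cv2.imwrite(f'pics/{c}c.png',cv2.resize(i,None,fx=2.3,fy=2.3,interpolation=cv2.INTER_CUBIC))
E
```

```text
(no output)
```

View pics/scene0c.png

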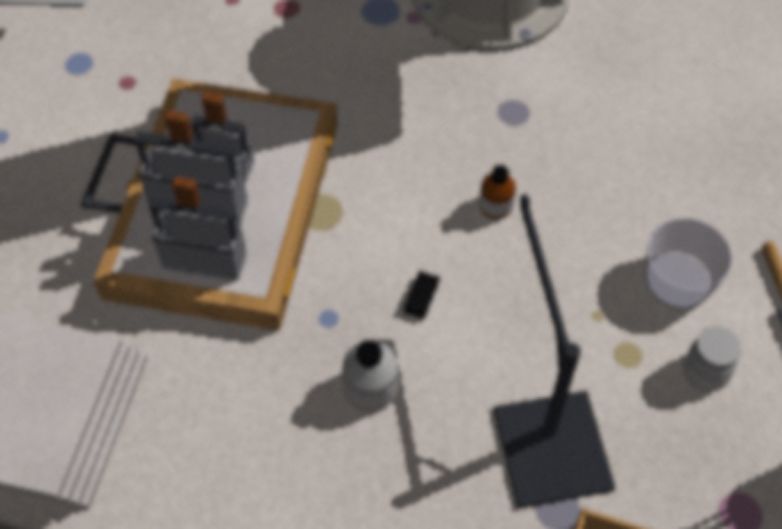

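View pics/top0c.png

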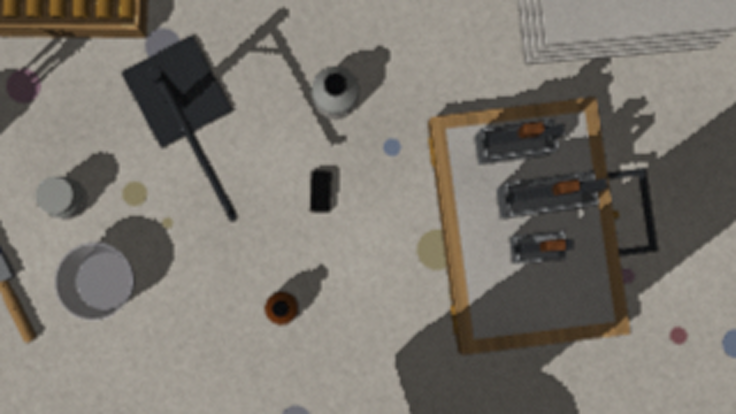

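```bash
python3 - <<'E'
from h import *
ps={c:vision.snapshot(c) for c in ['scene','top']}
def T(n,a,b): 
    A,B=ray(ps['scene'],a),ray(ps['top'],b); print(n,tri([A,B]).round(4))
T('g_far',(221.3,193.5),(401.3,166.5)); T('g_mid',(218.3,165.2),(416.5,191.3)); T('g_near',(233.5,157),(411.3,216.5))
T('tip',(368,196.5),(271.5,203.5)); T('bar',(181.9,184.6),(449.3,200.9))
T('posttop',(387.5,262.5),(240.5,142.5))
print('hook base',atz(ps['scene'],(378.3,300.8),0),atz(ps['top'],(250.6,155.7),0))
print('hinge',atz(ps['scene'],(277.5,198),.045))
for n,u,v in [('tub',(432.9,229.4),(214.1,230.9)),('pot',(445.2,268.9),(202.1,197)),('gesso',(300.4,278),(313.9,149.8)),('med',(355.6,196.8),None)]:
    print(n,atz(ps['scene'],u,0).round(3), v and atz(ps['top'],v,0).round(3))
t=ps['top']
q=lambda x,y:(170+x/2.3,110+y/2.3)
print('board corners',[atz(t,q(*a),.05)[:2].round(3) for a in [(432,120),(595,98),(628,332),(463,350)]])
print('bar ends',[atz(t,q(*a),.045)[:2].round(3) for a in [(645,172),(653,250)]])
print('pencil box',atz(t,q(320,190),.02))
E
```

```text
g_far [ 0.6167 -0.2037  0.2033]
g_mid [ 0.5428 -0.244   0.2194]
g_near [ 0.4715 -0.2375  0.1727]
tip [0.5035 0.173  0.2098]
bar [ 0.5311 -0.3969  0.0388]
posttop [0.6799 0.2681 0.2164]
hook base [0.68975904 0.27566672 0.        ] [0.67878477 0.26871078 0.        ]
hinge [ 0.48634652 -0.09972216  0.045     ]
tub [0.414 0.375 0.   ] [0.422 0.385 0.   ]
pot [0.533 0.435 0.   ] [0.536 0.429 0.   ]
gesso [0.694 0.047 0.   ] [0.702 0.054 0.   ]
med [0.375 0.119 0.   ] None
board corners [array([ 0.653, -0.092]), array([ 0.687, -0.324]), array([ 0.356, -0.368]), array([ 0.328, -0.137])]
bar ends [array([ 0.582, -0.396]), array([ 0.472, -0.406])]
pencil box [0.55335516 0.06724855 0.02      ]
```

>>> carry_out(
  targets=[
    [0, 0, 1, 0, 0, 0, -1],
    [0.5, 0.5, 1, 0, 0, -0.1, -1],
    [0.9, 1, 1, 0, 0, -0.1, -1],
    [0.9, 1, 1, 0, 0, -0.1, -1],
    [0.9, 1, 1, 0, 0, -0.1, -1],
    [0.9, 1, 1, 0, 0, -0.1, -1],
    [0.9, 1, 1, 0, 0, -0.1, -1],
    [0.9, 1, 1, 0, 0, -0.1, -1],
    [0.9, 1, 0.6, 0, 0, -0.1, -1],
    [0.9, 1, 0, 0, 0, -0.1, -1],
    [0.9, 1, 0, 0, 0, -0.1, -1],
    [0.9, 1, 0, 0, 0, 0, -1],
    [0.9, 1, 0, 0, 0, 0, -1],
    [0.9, 1, 0, 0, 0, 0, -1],
    [0.9, 1, 0, 0, 0, 0, -1],
    [0.5, 0.5, 0, 0, 0, 0, -1],
    [0, 0, 0, 0, 0, 0, -1],
    [0, 0, 0, 0, 0, 0, -1],
  ],
)

```text
time: 3.35
position: [0.5264, -0.2396, 0.3994]
eef_rot: [180.0, 0.0, 9.6]
ft_force: [-0.0, -0.3, -0.2]
grip_width: 0.999
grip_force: 0.0
```

```bash
python3 - <<'E'
from h import *
p,s,o=look('wrist',['can_1_grip','board_bar'],'w1.png'); print(o,s['position'],s['eef_rot'],p['hand_eye'],p['camera_matrix'])
for u,c in o['can_1_grip']: print(u,[atz(p,u,z,s)[:2].round(4) for z in (.224,.207,.178)])
E
```

```text
{'can_1_grip': [([324.8, 165.1], 0.81)], 'board_bar': [([414.2, 180.6], 0.89)]} [ 0.5264245  -0.23956412  0.39936175] [1.79981878e+02 2.59774930e-02 9.56028341e+00] [[-1.91450755e-04  9.69654163e-01  2.44480607e-01  6.82092110e-02]
 [ 9.99998608e-01 -2.19562063e-04  1.65391342e-03  2.01454039e-04]
 [ 1.65740270e-03  2.44480583e-01 -9.69652772e-01 -2.00956130e-01]
 [ 0.00000000e+00  0.00000000e+00  0.00000000e+00  1.00000000e+00]] [[343.39121417   0.         318.64637823]
 [  0.         343.39121417 206.14673791]
 [  0.           0.           1.        ]]
[324.8, 165.1] [array([ 0.5469, -0.2426]), array([ 0.5448, -0.2432]), array([ 0.5412, -0.2443])]
```

View pics/w1.png

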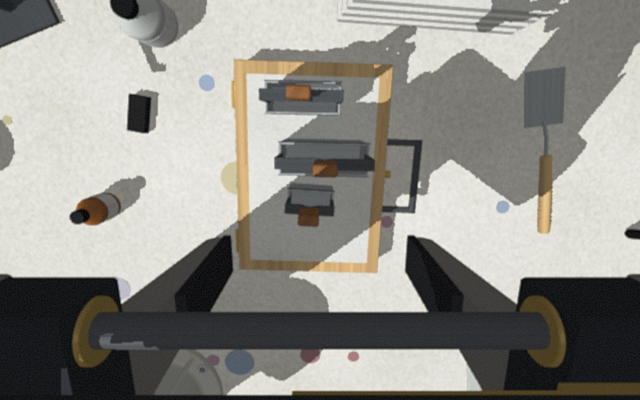

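```bash
cat >> h.py <<'E'
def grips(p,s,box=None,zs=None):
    """orange blobs -> (uv, area, angle)"""
    hsv=cv2.cvtColor(p['img'],cv2.COLOR_BGR2HSV)
    m=cv2.inRange(hsv,(5,150,50),(16,255,220)); n,l,st,ce=cv2.connectedComponentsWithStats(m)
    return [(ce[i].round(1),st[i].tolist()) for i in range(1,n) if st[i,4]>60]
E
python3 - <<'E'
from h import *
s=r.sense();p=vision.snapshot('wrist')
for g in grips(p,s): print(g)
for n,u,z in [('c1',(324.5,168),.224),('c2',(298,92.5),.207),('c4',(308.5,217),.178)]: print(n,atz(p,u,z,s).round(4))
def yaw(a,b,z):
    d=atz(p,a,z,s)-atz(p,b,z,s); return np.linalg.norm(d),np.degrees(np.arctan2(-d[0],d[1]))
print(yaw((275,158),(373,163),.19)); print(yaw((260,95),(343,97),.175),yaw((286,208),(333,211),.145))
E
python3 - <<'E'
import cv2
i=cv2.imread('pics/w1.png')[60:280,230:430]
cv2.imwrite('pics/w1c.png',cv2.resize(i,(540,594),interpolation=cv2.INTER_CUBIC))
E
```

```text
(array([ 93.7, 210.1]), [77, 198, 30, 26, 479])
c1 [ 0.5438 -0.2429  0.224 ]
c2 [ 0.6181 -0.201   0.207 ]
c4 [ 0.4723 -0.2351  0.178 ]
(np.float64(0.11705821027239473), np.float64(6.6060520681813))
(np.float64(0.09813188373789786), np.float64(8.188303711662947)) (np.float64(0.06456507467467096), np.float64(5.754844427806373))
```

View pics/w1c.png

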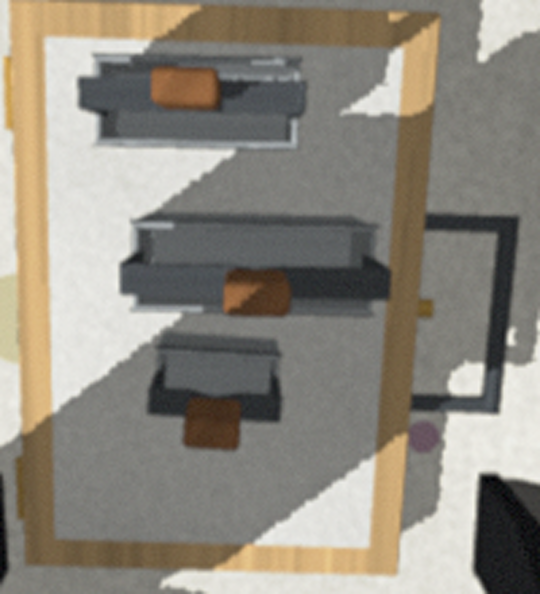

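>>> carry_out(
  targets=[
    [0.7, -0.13, 0, 0, 0, -0.15, -1],
    [0, 0, -1, 0, 0, 0, -1],
    [0, 0, -1, 0, 0, 0, -1],
    [0, 0, -1, 0, 0, 0, -1],
    [0, 0, -1, 0, 0, 0, -1],
    [0, 0, -1, 0, 0, 0, -1],
    [0, 0, -1, 0, 0, 0, -1],
    [0, 0, -1, 0, 0, 0, -1],
    [0, 0, -0.7, 0, 0, 0, -1],
    [0, 0, 0, 0, 0, 0, -1],
    [0, 0, 0, 0, 0, 0, 1],
    [0, 0, 0, 0, 0, 0, 1],
    [0, 0, 0, 0, 0, 0, 1],
    [0, 0, 0, 0, 0, 0, 1],
    [0, 0, 0, 0, 0, 0, 1],
    [0, 0, 0, 0, 0, 0, 1],
  ],
  newtons=35,
)

```text
time: 5.55
position: [0.5445, -0.2421, 0.2069]
eef_rot: [-180.0, 0.0, 8.1]
ft_force: [-0.5, 0.1, 1.0]
grip_width: 0.369
grip_force: 0.0
```

>>> carry_out(
  targets=[
    [0, 0, 0, 0, 0, 0, 1],
    [0, 0, 0, 0, 0, 0, 1],
    [0, 0, 0, 0, 0, 0, 1],
    [0, 0, 0, 0, 0, 0, 1],
    [0, 0, 0.5, 0, 0, 0, 1],
    [0, 0, 0.5, 0, 0, 0, 1],
    [0, 0, 1, 0, 0, 0, 1],
    [0, 0, 1, 0, 0, 0, 1],
    [0, 0, 1, 0, 0, 0, 1],
    [0, 0, 1, 0, 0, 0, 1],
    [0, 0, 0.4, 0, 0, 0, 1],
    [0, 0, 0, 0, 0, 0, 1],
  ],
)

```text
time: 7.05
position: [0.5447, -0.2421, 0.3425]
eef_rot: [180.0, -0.1, 8.1]
ft_force: [0.9, -0.6, -4.3]
grip_width: 0.275
grip_force: 35.0
```

```bash
python3 - <<'E'
from h import *
p,s,o=look('scene',['can_1_grip','hook_tip'],'s2.png'); print(o,s['position'],s['ft_force'])
cv2.imwrite('pics/s2c.png',cv2.resize(p['img'][60:340,130:480],None,fx=2,fy=2))
E
```

```text
{'can_1_grip': [([203.6, 133.0], 0.7)], 'hook_tip': [([368.2, 197.3], 0.69)]} [ 0.54470263 -0.24214869  0.34245884] [ 0.9048342 -0.60108   -4.2836242]
```

View pics/s2c.png

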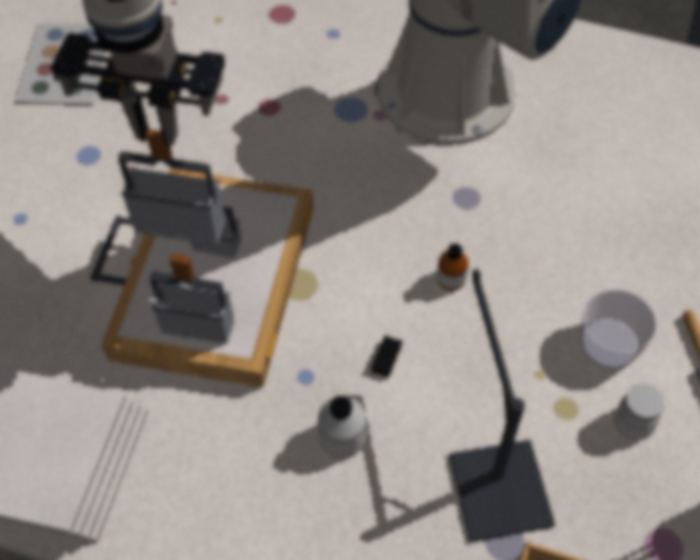

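>>> carry_out(
  targets=[
    [-0.1, 0.5, 0, 0, 0, 0.2, 1],
    [-0.21, 1, 0, 0, 0, 0.2, 1],
    [-0.21, 1, 0, 0, 0, 0.2, 1],
    [-0.21, 1, 0, 0, 0, 0.2, 1],
    [-0.21, 1, 0, 0, 0, 0.2, 1],
    [-0.21, 1, 0, 0, 0, 0.2, 1],
    [-0.21, 1, 0, 0, 0, 0.2, 1],
    [-0.21, 1, 0, 0, 0, 0.2, 1],
    [-0.21, 1, 0, 0, 0, 0.2, 1],
    [-0.21, 1, 0, 0, 0, 0.2, 1],
    [-0.21, 1, 0, 0, 0, 0.03, 1],
    [-0.21, 1, 0, 0, 0, 0, 1],
    [-0.21, 1, 0, 0, 0, 0, 1],
    [-0.21, 1, 0, 0, 0, 0, 1],
    [-0.21, 1, 0, 0, 0, 0, 1],
    [-0.21, 0.7, 0, 0, 0, 0, 1],
    [-0.2, 0.5, 0, 0, 0, 0, 1],
    [0, 0, 0, 0, 0, 0, 1],
    [0, 0, 0, 0, 0, 0, 1],
  ],
)

```text
time: 9.57
position: [0.4581, 0.1501, 0.3419]
eef_rot: [180.0, 0.0, 28.4]
ft_force: [-0.8, 0.6, -3.2]
grip_width: 0.276
grip_force: 35.0
```

```bash
python3 - <<'E'
from h import *
p,s,o=look('wrist',['hook_tip','hook'],'w3.png'); print(o,s['position'],s['eef_rot'])
for u,c in o['hook_tip'][:1]: print(atz(p,u,.212,s))
for u,c in o['hook'][:1]: print(atz(p,u,.0,s))
E
```

```text
{'hook_tip': [([317.4, 138.4], 0.86)], 'hook': []} [0.45808523 0.15012083 0.34188438] [1.79977849e+02 4.28419085e-03 2.84092928e+01]
[0.50225262 0.17574145 0.212     ]
```

View pics/w3.png

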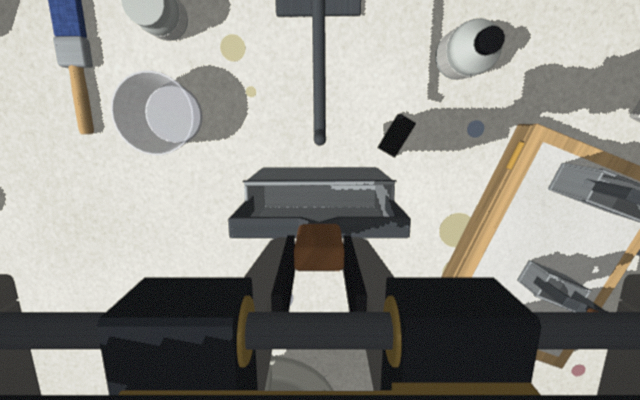

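>>> carry_out(
  targets=[
    [0, 0, -1, 0, 0, 0, 1],
    [0, 0, -1, 0, 0, 0, 1],
    [0, 0, -1, 0, 0, 0, 1],
    [0, 0, -0.8, 0, 0, 0, 1],
    [0, 0, 0, 0, 0, 0, 1],
    [0.5, 0.27, 0, 0, 0, 0, 1],
    [0.5, 0.27, 0, 0, 0, 0, 1],
    [0.6, 0.33, 0, 0, 0, 0, 1],
    [0.6, 0.33, 0, 0, 0, 0, 1],
    [0.6, 0.33, 0, 0, 0, 0, 1],
    [0.6, 0.33, 0, 0, 0, 0, 1],
    [0, 0, 0, 0, 0, 0, 1],
  ],
)

```text
time: 11.22
position: [0.5446, 0.1977, 0.2467]
eef_rot: [-180.0, -0.0, 28.4]
ft_force: [1.2, -0.2, -3.3]
grip_width: 0.275
grip_force: 35.0
```

```bash
python3 - <<'E'
from h import *
p,s,o=look('scene',['hook_tip'],'s4.png'); print(o,s['position'],s['ft_force'])
cv2.imwrite('pics/s4c.png',cv2.resize(p['img'][100:340,300:480],None,fx=2.4,fy=2.4,interpolation=cv2.INTER_CUBIC))
E
```

```text
{'hook_tip': [([232.6, 158.6], 0.28)]} [0.54455877 0.19767859 0.24665585] [ 1.15939016 -0.19174334 -3.34991837]
```

View pics/s4c.png

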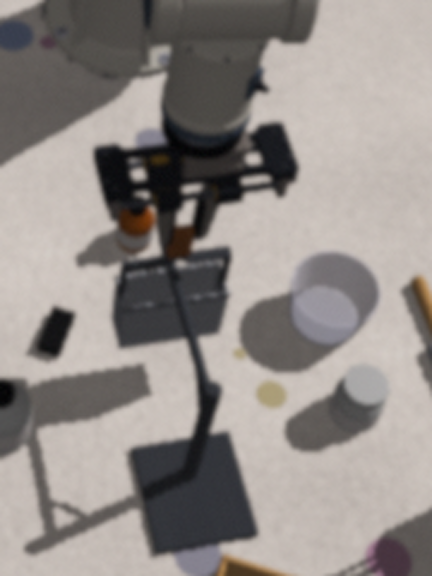

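>>> carry_out(
  targets=[
    [0.68, 0.37, 0, 0, 0, 0, 1],
    [0.68, 0.37, 0, 0, 0, 0, 1],
    [0.68, 0.37, 0, 0, 0, 0, 1],
    [0.68, 0.37, 0, 0, 0, 0, 1],
    [0.68, 0.37, 0, 0, 0, 0, 1],
    [0.68, 0.37, 0, 0, 0, 0, 1],
    [0, 0, 0, 0, 0, 0, 1],
    [0, 0, -0.5, 0, 0, 0, 1],
    [0, 0, -0.5, 0, 0, 0, 1],
    [0, 0, -0.16, 0, 0, 0, 1],
    [0, 0, 0, 0, 0, 0, 1],
  ],
)

```text
time: 12.7
position: [0.6447, 0.2522, 0.2173]
eef_rot: [-180.0, 0.1, 28.4]
ft_force: [0.6, -0.4, -4.6]
grip_width: 0.277
grip_force: 35.0
```

>>> carry_out(
  targets=[
    [0, 0, -0.06, 0, 0, 0, 1],
    [0, 0, 0, 0, 0, 0, 1],
  ],
)

```text
time: 12.95
position: [0.6453, 0.2524, 0.2166]
eef_rot: [180.0, -0.0, 28.4]
ft_force: [-0.6, 0.4, -4.1]
grip_width: 0.274
grip_force: 35.0
```

>>> carry_out(
  targets=[
    [0, 0, -0.06, 0, 0, 0, 1],
    [0, 0, -0.04, 0, 0, 0, 1],
    [0, 0, 0, 0, 0, 0, 1],
  ],
)

```text
time: 13.32
position: [0.6458, 0.2527, 0.215]
eef_rot: [180.0, -0.1, 28.4]
ft_force: [-0.4, 0.6, 5.6]
grip_width: 0.274
grip_force: 35.0
```

>>> carry_out(
  targets=[
    [0, 0, 0, 0, 0, 0, -1],
    [0, 0, 0, 0, 0, 0, -1],
    [0, 0, 0, 0, 0, 0, -1],
    [0, 0, 0, 0, 0, 0, -1],
    [0, 0, 0, 0, 0, 0, -1],
    [0, 0, 0.5, 0, 0, 0, -1],
    [0, 0, 1, 0, 0, 0, -1],
    [0, 0, 1, 0, 0, 0, -1],
    [0, 0, 1, 0, 0, 0, -1],
    [0, 0, 1, 0, 0, 0, -1],
    [0, 0, 1, 0, 0, 0, -1],
    [0, 0, 1, 0, 0, 0, -1],
    [0, -1, 1, 0, 0, 0, -1],
    [0, -1, 0, 0, 0, 0, -1],
  ],
)

```text
time: 15.08
position: [0.646, 0.202, 0.4043]
eef_rot: [179.9, -0.3, 28.4]
ft_force: [0.2, 0.6, 0.1]
grip_width: 0.997
grip_force: 0.0
```

>>> carry_out(
  targets=[
    [-0.3, -1, 0, 0, 0, -0.2, -1],
    [-0.3, -1, 0, 0, 0, -0.2, -1],
    [-0.3, -1, 0, 0, 0, -0.2, -1],
    [-0.3, -1, 0, 0, 0, -0.2, -1],
    [-0.3, -1, 0, 0, 0, -0.2, -1],
    [-0.3, -1, 0, 0, 0, -0.2, -1],
    [-0.3, -1, 0, 0, 0, -0.2, -1],
    [-0.3, -1, 0, 0, 0, -0.2, -1],
    [-0.3, -1, 0, 0, 0, -0.2, -1],
    [-0.3, -1, 0, 0, 0, -0.24, -1],
    [-0.3, -1, 0, 0, 0, 0, -1],
    [-0.3, -1, 0, 0, 0, 0, -1],
    [0, -1, 0, 0, 0, 0, -1],
    [0, -1, 0, 0, 0, 0, -1],
    [0, -1, 0, 0, 0, 0, -1],
    [0, -1, 0, 0, 0, 0, -1],
    [0, -1, 0, 0, 0, 0, -1],
    [0, 0, 0, 0, 0, 0, -1],
    [0, 0, 0, 0, 0, 0, -1],
  ],
)

```text
time: 17.45
position: [0.5548, -0.2224, 0.4013]
eef_rot: [-180.0, -0.0, 7.9]
ft_force: [-0.1, 0.3, -0.6]
grip_width: 1.001
grip_force: 0.0
```

```bash
python3 - <<'E'
from h import *
p,s,o=look('wrist',['can_1_grip'],'w5.png'); print(o,s['position'],s['eef_rot'])
q,_,o2=look('scene',['can_1_grip'],'s5.png'); print(o2)
a=cv2.resize(p['img'][40:290,200:440],(576,600)); b=cv2.resize(q['img'][190:330,340:420],None,fx=2.5,fy=2.5); a[:b.shape[0],-b.shape[1]:]=b
cv2.imwrite('pics/c5.png',a)
E
```

```text
{'can_1_grip': []} [ 0.5548327  -0.22242668  0.40131496] [-1.79972889e+02 -1.49851616e-03  7.92889894e+00]
{'can_1_grip': [([378.7, 247.6], 0.82)]}
```

View pics/c5.png

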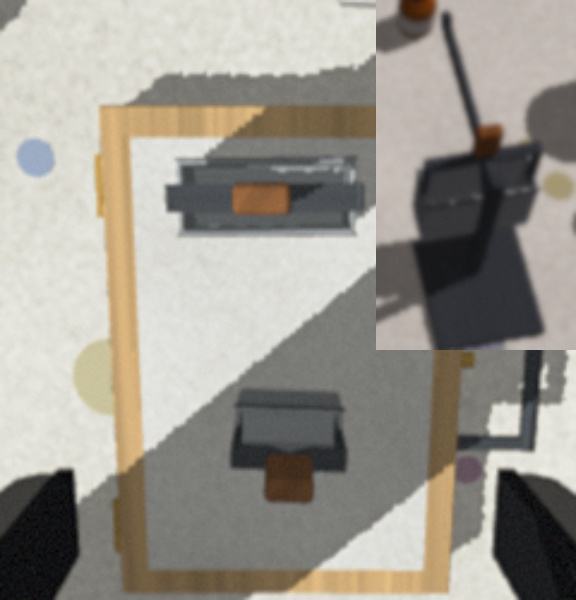

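```bash
python3 - <<'E'
from h import *
s=r.sense();p=vision.snapshot('wrist')
for n,u,z in [('c2',(309,122.5),.207),('c4',(320.4,238),.178)]: print(n,atz(p,u,z,s).round(4))
E
```

```text
c2 [ 0.6181 -0.2017  0.207 ]
c4 [ 0.4746 -0.235   0.178 ]
```

>>> carry_out(
  targets=[
    [0.8, 0.4, 0, 0, 0, 0, -1],
    [0.9, 0.43, 0, 0, 0, 0, -1],
    [0.83, 0, -0.4, 0, 0, 0, -1],
    [0, 0, -1, 0, 0, 0, -1],
    [0, 0, -1, 0, 0, 0, -1],
    [0, 0, -1, 0, 0, 0, -1],
    [0, 0, -1, 0, 0, 0, -1],
    [0, 0, -1, 0, 0, 0, -1],
    [0, 0, -1, 0, 0, 0, -1],
    [0, 0, -1, 0, 0, 0, -1],
    [0, 0, -1, 0, 0, 0, -1],
    [0, 0, 0, 0, 0, 0, -1],
    [0, 0, 0, 0, 0, 0, 0.6],
    [0, 0, 0, 0, 0, 0, 1],
    [0, 0, 0, 0, 0, 0, 1],
    [0, 0, 0, 0, 0, 0, 1],
    [0, 0, 0, 0, 0, 0, 1],
    [0, 0, 0, 0, 0, 0, 1],
    [0, 0, 0, 0, 0, 0, 1],
    [0, 0, 0, 0, 0, 0, 1],
  ],
)

```text
time: 20.2
position: [0.6185, -0.202, 0.1914]
eef_rot: [180.0, 0.0, 8.0]
ft_force: [0.7, -1.5, -0.3]
grip_width: 0.277
grip_force: 35.0
```

>>> carry_out(
  targets=[
    [0, 0, 0, 0, 0, 0, 1],
    [0, 0, 0, 0, 0, 0, 1],
    [0, 0, 0, 0, 0, 0, 1],
  ],
)

```text
time: 20.58
position: [0.6185, -0.2019, 0.1914]
eef_rot: [180.0, -0.0, 8.0]
ft_force: [-0.8, -1.6, 1.1]
grip_width: 0.268
grip_force: 35.0
```

>>> carry_out(
  targets=[
    [0, 0, 0.5, 0, 0, 0, 1],
    [0, 0, 0.5, 0, 0, 0, 1],
    [0, 0, 1, 0, 0, 0, 1],
    [0, 0, 1, 0, 0, 0, 1],
    [0, 0, 1, 0, 0, 0, 1],
    [0, 0, 1, 0, 0, 0, 1],
    [0, 0, 1, 0, 0, 0, 1],
    [-0.4, 0.5, 0.04, 0, 0, 0.2, 1],
  ],
)

```text
time: 21.58
position: [0.6094, -0.1896, 0.3447]
eef_rot: [179.9, -0.2, 10.0]
ft_force: [1.2, 0.6, -3.5]
grip_width: 0.273
grip_force: 35.0
```

>>> carry_out(
  targets=[
    [-0.5, 1, 0, 0, 0, 0.2, 1],
    [-0.5, 1, 0, 0, 0, 0.2, 1],
    [-0.5, 1, 0, 0, 0, 0.2, 1],
    [-0.5, 1, 0, 0, 0, 0.2, 1],
    [-0.5, 1, 0, 0, 0, 0.2, 1],
    [-0.5, 1, 0, 0, 0, 0.2, 1],
    [-0.5, 1, 0, 0, 0, 0.2, 1],
    [-0.5, 1, 0, 0, 0, 0.2, 1],
    [-0.5, 1, 0, 0, 0, 0.24, 1],
    [-0.5, 1, 0, 0, 0, 0, 1],
    [-0.5, 1, 0, 0, 0, 0, 1],
    [-0.5, 1, 0, 0, 0, 0, 1],
    [0, 1, 0, 0, 0, 0, 1],
    [0, 0.58, 0, 0, 0, 0, 1],
    [0, 0, 0, 0, 0, 0, 1],
    [0, 0, 0, 0, 0, 0, 1],
  ],
)

```text
time: 23.58
position: [0.4583, 0.1496, 0.3422]
eef_rot: [180.0, 0.0, 28.4]
ft_force: [-0.0, 0.4, -1.7]
grip_width: 0.277
grip_force: 35.0
```

```bash
python3 - <<'E'
from h import *
p,s,o=look('wrist',['hook_tip','can_1_grip'],'w6.png'); print(o,s['position'],s['eef_rot'])
for u,c in o['hook_tip'][:1]: print(atz(p,u,.212,s))
E
```

```text
{'hook_tip': [([318.6, 138.0], 0.76)], 'can_1_grip': []} [0.45831932 0.14958418 0.34218208] [1.79976547e+02 3.41619358e-02 2.83979894e+01]
[0.50328794 0.17433228 0.212     ]
```

View pics/w6.png

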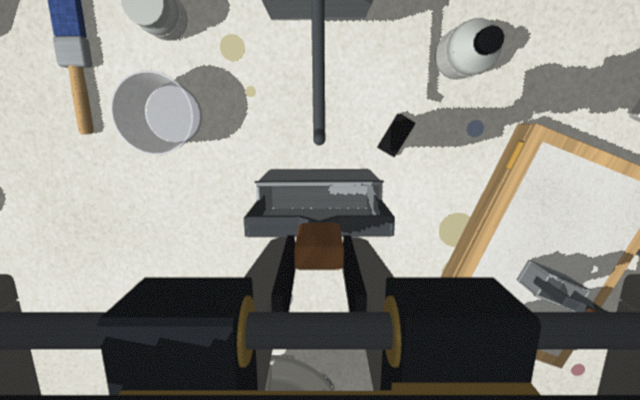

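>>> carry_out(
  targets=[
    [0, 0, -1, 0, 0, 0, 1],
    [0, 0, -1, 0, 0, 0, 1],
    [0, 0, -1, 0, 0, 0, 1],
    [0, 0, -0.8, 0, 0, 0, 1],
    [0, 0, 0, 0, 0, 0, 1],
    [0.5, 0.27, 0, 0, 0, 0, 1],
    [0.5, 0.27, 0, 0, 0, 0, 1],
    [0.6, 0.33, 0, 0, 0, 0, 1],
    [0.7, 0.39, 0, 0, 0, 0, 1],
    [0.7, 0.39, 0, 0, 0, 0, 1],
    [0.7, 0.39, 0, 0, 0, 0, 1],
    [0.7, 0.39, 0, 0, 0, 0, 1],
    [0.7, 0.39, 0, 0, 0, 0, 1],
    [0.5, 0.27, 0, 0, 0, 0, 1],
    [0, 0, 0, 0, 0, 0, 1],
    [0, 0, -0.5, 0, 0, 0, 1],
    [0, 0, -0.5, 0, 0, 0, 1],
    [0, 0, -0.2, 0, 0, 0, 1],
    [0, 0, -0.06, 0, 0, 0, 1],
    [0, 0, 0, 0, 0, 0, 1],
  ],
)

```text
time: 26.22
position: [0.5985, 0.2269, 0.2165]
eef_rot: [180.0, -0.0, 28.4]
ft_force: [-1.7, -2.8, 3.5]
grip_width: 0.276
grip_force: 35.0
```

Contact with the arm; release, rise and return for a look.

>>> carry_out(
  targets=[
    [0, 0, -0.02, 0, 0, 0, 1],
    [0, 0, 0, 0, 0, 0, -1],
    [0, 0, 0, 0, 0, 0, -1],
    [0, 0, 0, 0, 0, 0, -1],
    [0, 0, 0, 0, 0, 0, -1],
    [0, 0, 0, 0, 0, 0, -1],
    [0, 0, 0.5, 0, 0, 0, -1],
    [0, 0, 1, 0, 0, 0, -1],
    [0, 0, 1, 0, 0, 0, -1],
    [0, 0, 1, 0, 0, 0, -1],
    [0, 0, 1, 0, 0, 0, -1],
    [0, 0, 1, 0, 0, 0, -1],
    [0, 0, 1, 0, 0, 0, -1],
    [0, -1, 1, 0, 0, 0, -1],
  ],
)

```text
time: 27.98
position: [0.5983, 0.2032, 0.4045]
eef_rot: [-180.0, -0.0, 28.5]
ft_force: [-0.3, -0.0, -0.1]
grip_width: 1.002
grip_force: 0.0
```

>>> carry_out(
  targets=[
    [-0.3, -1, 0, 0, 0, -0.2, -1],
    [-0.3, -1, 0, 0, 0, -0.2, -1],
    [-0.3, -1, 0, 0, 0, -0.2, -1],
    [-0.3, -1, 0, 0, 0, -0.2, -1],
    [-0.3, -1, 0, 0, 0, -0.2, -1],
    [-0.3, -1, 0, 0, 0, -0.2, -1],
    [-0.3, -1, 0, 0, 0, -0.2, -1],
    [-0.3, -1, 0, 0, 0, -0.2, -1],
    [-0.3, -1, 0, 0, 0, -0.2, -1],
    [-0.3, -1, 0, 0, 0, -0.24, -1],
    [-0.3, -1, 0, 0, 0, 0, -1],
    [-0.3, -1, 0, 0, 0, 0, -1],
    [-0.3, -1, 0, 0, 0, 0, -1],
    [-0.3, -1, 0, 0, 0, 0, -1],
    [-0.3, -1, 0, 0, 0, 0, -1],
    [-0.3, -1, 0, 0, 0, 0, -1],
    [-0.3, -1, 0, 0, 0, 0, -1],
    [0, 0, 0, 0, 0, 0, -1],
    [0, 0, 0, 0, 0, 0, -1],
  ],
)

```text
time: 30.35
position: [0.4703, -0.2222, 0.4023]
eef_rot: [-179.9, 0.0, 7.9]
ft_force: [-1.1, 0.2, -0.5]
grip_width: 0.999
grip_force: 0.0
```

```bash
python3 - <<'E'
from h import *
p,s,o=look('wrist',['can_1_grip'],'w7.png'); print(o,s['position'],s['eef_rot'])
for u,c in o['can_1_grip']: print(atz(p,u,.178,s))
q,_,o2=look('scene',['can_1_grip'],'s7.png'); print(o2)
a=cv2.resize(p['img'][40:290,200:440],(576,600)); b=cv2.resize(q['img'][190:330,340:420],None,fx=2.5,fy=2.5); a[:b.shape[0],-b.shape[1]:]=b
cv2.imwrite('pics/c7.png',a)
E
```

```text
{'can_1_grip': []} [ 0.47032079 -0.22222673  0.40227767] [-1.79945410e+02  3.49589894e-02  7.90657230e+00]
{'can_1_grip': [([383.2, 248.8], 0.7)]}
```

View pics/c7.png

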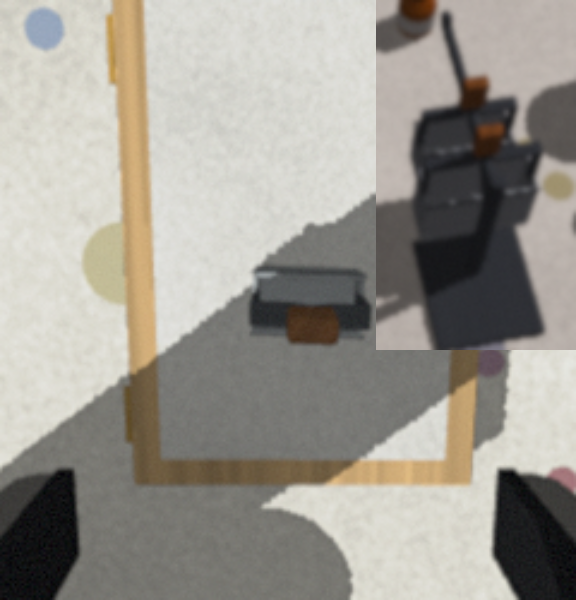

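```bash
python3 - <<'E'
from h import *
s=r.sense();p=vision.snapshot('wrist'); g=atz(p,(330.4,175.4),.178,s); print(g, g-s['position'])
E
```

```text
[ 0.47352525 -0.23585575  0.178     ] [ 0.00246118 -0.01392452 -0.22477743]
```

>>> carry_out(
  targets=[
    [0.1, -0.55, 0, 0, 0, -0.22, -1],
    [0, 0, -0.64, 0, 0, 0, -1],
    [0, 0, -1, 0, 0, 0, -1],
    [0, 0, -1, 0, 0, 0, -1],
    [0, 0, -1, 0, 0, 0, -1],
    [0, 0, -1, 0, 0, 0, -1],
    [0, 0, -1, 0, 0, 0, -1],
    [0, 0, -1, 0, 0, 0, -1],
    [0, 0, -1, 0, 0, 0, -1],
    [0, 0, -1, 0, 0, 0, -1],
    [0, 0, -1, 0, 0, 0, -1],
    [0, 0, 0, 0, 0, 0, -1],
    [0, 0, 0, 0, 0, 0, 1],
    [0, 0, 0, 0, 0, 0, 1],
    [0, 0, 0, 0, 0, 0, 1],
    [0, 0, 0, 0, 0, 0, 1],
    [0, 0, 0, 0, 0, 0, 1],
    [0, 0, 0, 0, 0, 0, 1],
    [0, 0, 0, 0, 0, 0, 1],
    [0, 0, 0, 0, 0, 0, 1],
  ],
)

```text
time: 33.1
position: [0.4734, -0.2363, 0.1619]
eef_rot: [-180.0, 0.0, 5.8]
ft_force: [0.1, 1.2, 1.7]
grip_width: 0.273
grip_force: 35.0
```

>>> carry_out(
  targets=[
    [0, 0, 0, 0, 0, 0, 1],
    [0, 0, 0, 0, 0, 0, 1],
    [0, 0, 0, 0, 0, 0, 1],
  ],
)

```text
time: 33.48
position: [0.4735, -0.2363, 0.1619]
eef_rot: [-180.0, 0.0, 5.8]
ft_force: [-1.1, 1.0, 0.3]
grip_width: 0.278
grip_force: 35.0
```

>>> carry_out(
  targets=[
    [0, 0, 0.5, 0, 0, 0, 1],
    [0, 0, 0.5, 0, 0, 0, 1],
    [0, 0, 1, 0, 0, 0, 1],
    [0, 0, 1, 0, 0, 0, 1],
    [0, 0, 1, 0, 0, 0, 1],
    [0, 0, 1, 0, 0, 0, 1],
    [0, 0, 1, 0, 0, 0, 1],
    [0, 0, 1, 0, 0, 0, 1],
    [-0.1, 0.44, 0.22, 0, 0, 0.26, 1],
  ],
)

```text
time: 34.6
position: [0.4717, -0.2257, 0.3446]
eef_rot: [179.9, -0.2, 8.5]
ft_force: [0.3, -0.5, -1.7]
grip_width: 0.271
grip_force: 35.0
```

>>> carry_out(
  targets=[
    [-0.1, 1, 0, 0, 0, 0.2, 1],
    [-0.1, 1, 0, 0, 0, 0.2, 1],
    [-0.1, 1, 0, 0, 0, 0.2, 1],
    [-0.1, 1, 0, 0, 0, 0.2, 1],
    [-0.1, 1, 0, 0, 0, 0.2, 1],
    [0, 1, 0, 0, 0, 0.2, 1],
    [0, 1, 0, 0, 0, 0.2, 1],
    [0, 1, 0, 0, 0, 0.2, 1],
    [0, 1, 0, 0, 0, 0.2, 1],
    [0, 1, 0, 0, 0, 0.2, 1],
    [0, 1, 0, 0, 0, 0, 1],
    [0, 1, 0, 0, 0, 0, 1],
    [0, 1, 0, 0, 0, 0, 1],
    [0, 1, 0, 0, 0, 0, 1],
    [0, 1, 0, 0, 0, 0, 1],
    [0, 0, 0, 0, 0, 0, 1],
    [0, 0, 0, 0, 0, 0, 1],
  ],
)

```text
time: 36.72
position: [0.4579, 0.1493, 0.342]
eef_rot: [180.0, 0.1, 28.5]
ft_force: [0.0, -0.2, -1.2]
grip_width: 0.273
grip_force: 35.0
```

```bash
python3 - <<'E'
from h import *
p,s,o=look('wrist',['hook_tip'],'w8.png'); print(o,s['position'],s['eef_rot'],s['ft_force'])
for u,c in o['hook_tip'][:1]: print(atz(p,u,.212,s))
q,_,_=look('scene',[],'s8.png')
a=np.vstack([cv2.resize(p['img'][60:300,180:460],(560,480))]); b=q['img'][80:280,320:440]; a=np.hstack([a,cv2.resize(b,(240,480))])
cv2.imwrite('pics/c8.png',a)
E
```

```text
{'hook_tip': [([317.6, 138.9], 0.82)]} [0.45785694 0.14930355 0.34199707] [1.79987288e+02 5.32434087e-02 2.84626808e+01] [ 0.03178791 -0.18549006 -1.21945516]
[0.50157006 0.17454206 0.212     ]
```

View pics/c8.png

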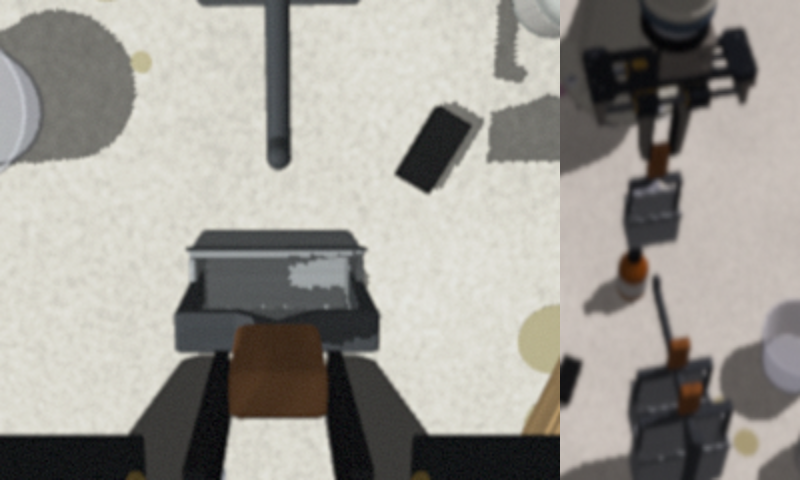

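>>> carry_out(
  targets=[
    [0, 0, -1, 0, 0, 0, 1],
    [0, 0, -1, 0, 0, 0, 1],
    [0, 0, -1, 0, 0, 0, 1],
    [0, 0, -0.86, 0, 0, 0, 1],
    [0, 0, 0, 0, 0, 0, 1],
    [0.5, 0.28, 0, 0, 0, 0, 1],
    [0.5, 0.28, 0, 0, 0, 0, 1],
    [0.6, 0.33, 0, 0, 0, 0, 1],
    [0.6, 0.33, 0, 0, 0, 0, 1],
    [0.6, 0.33, 0, 0, 0, 0, 1],
    [0.6, 0.33, 0, 0, 0, 0, 1],
    [0.4, 0.22, 0, 0, 0, 0, 1],
    [0, 0, 0, 0, 0, 0, 1],
    [0, 0, -0.5, 0, 0, 0, 1],
    [0, 0, -0.5, 0, 0, 0, 1],
    [0, 0, -0.2, 0, 0, 0, 1],
    [0, 0, -0.05, 0, 0, 0, 1],
    [0, 0, 0, 0, 0, 0, 1],
  ],
)

```text
time: 39.12
position: [0.554, 0.2016, 0.2159]
eef_rot: [179.9, -0.1, 28.4]
ft_force: [-1.2, -2.6, 8.9]
grip_width: 0.275
grip_force: 35.0
```

>>> carry_out(
  targets=[
    [0, 0, 0, 0, 0, 0, -1],
    [0, 0, 0, 0, 0, 0, -1],
    [0, 0, 0, 0, 0, 0, -1],
    [0, 0, 0, 0, 0, 0, -1],
    [0, 0, 0, 0, 0, 0, -1],
    [0, 0, 0.4, 0, 0, 0, -1],
    [0, 0, 1, 0, 0, 0, -1],
    [0, 0, 1, 0, 0, 0, -1],
    [0, 0, 1, 0, 0, 0, -1],
    [0, 0, 1, 0, 0, 0, -1],
    [0, 0, 1, 0, 0, 0, -1],
    [0, 0, 1, 0, 0, 0, -1],
    [0, 0, 1, 0, 0, 0, -1],
    [-0.2, -1, 0, 0, 0, -0.2, -1],
    [-0.2, -1, 0, 0, 0, -0.2, -1],
    [-0.2, -1, 0, 0, 0, -0.2, -1],
    [-0.2, -1, 0, 0, 0, -0.2, -1],
    [-0.2, -1, 0, 0, 0, -0.2, -1],
    [-0.2, -1, 0, 0, 0, -0.2, -1],
  ],
)

```text
time: 41.5
position: [0.5233, 0.0514, 0.4005]
eef_rot: [180.0, -0.1, 16.3]
ft_force: [-0.3, 0.0, 0.4]
grip_width: 0.999
grip_force: 0.0
```

>>> carry_out(
  targets=[
    [-0.2, -1, 0, 0, 0, -0.2, -1],
    [-0.2, -1, 0, 0, 0, -0.2, -1],
    [-0.2, -1, 0, 0, 0, -0.2, -1],
    [-0.2, -1, 0, 0, 0, -0.26, -1],
    [-0.2, -1, 0, 0, 0, 0, -1],
    [-0.2, -1, 0, 0, 0, 0, -1],
    [-0.2, -1, 0, 0, 0, 0, -1],
    [-0.2, -1, 0, 0, 0, 0, -1],
    [-0.2, -1, 0, 0, 0, 0, -1],
    [-0.2, -1, 0, 0, 0, 0, -1],
    [-0.2, -1, 0, 0, 0, 0, 0],
    [0, -1, -0.5, 0, 0, 0, 0],
    [0, -1, -0.5, 0, 0, 0, 0],
    [0, -1, -1, 0, 0, 0, 0],
    [0, -1, -1, 0, 0, 0, 0],
    [0, -1, -1, 0, 0, 0, 0],
    [0, -0.9, 0, 0, 0, 0, 0],
    [0, 0, 0, 0, 0, 0, 0],
    [0, 0, 0, 0, 0, 0, 0],
  ],
)

```text
time: 43.88
position: [0.469, -0.3703, 0.301]
eef_rot: [180.0, -0.1, 7.8]
ft_force: [-0.2, 0.7, -0.6]
grip_width: 0.5
grip_force: 0.0
```

```bash
python3 - <<'E'
from h import *
p,s,o=look('wrist',['board_bar'],'w9.png'); print(o,s['position'],s['eef_rot'],s['grip_width'])
for u,c in o['board_bar'][:1]: print(atz(p,u,.045,s))
q,_,o=look('scene',['can_1_grip'],'s9.png'); print(o)
a=p['img'].copy(); a=cv2.resize(a,(640,400)); b=cv2.resize(q['img'][190:330,330:420],(180,280)); a[:280,:180]=b
cv2.imwrite('pics/c9.png',a)
E
```

```text
{'board_bar': [([344.7, 131.7], 0.83)]} [ 0.46896515 -0.37027011  0.3010032 ] [ 1.79950650e+02 -7.56159131e-02  7.77527502e+00] 0.5000058393674598
[ 0.52623149 -0.396333    0.045     ]
{'can_1_grip': [([382.2, 247.0], 0.89)]}
```

View pics/c9.png

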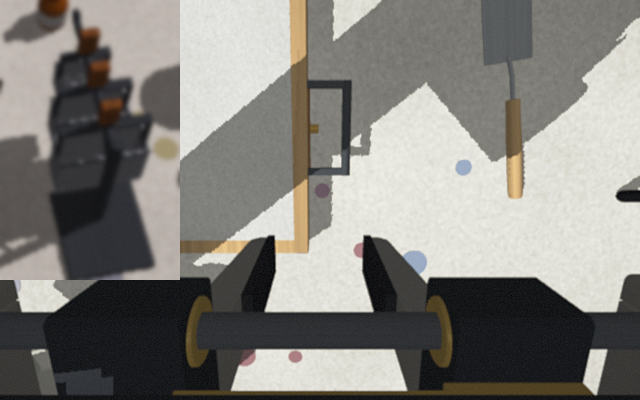

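```bash
python3 - <<'E'
from h import *
s=r.sense();p=vision.snapshot('wrist')
g=p['img'].astype(int).sum(2)
for v in (95,110,128,150,165): print(v,g[v,335:362].tolist())
for u in [(349.3,95),(348.3,128),(346,165)]: print(atz(p,u,.045,s))
print('edge',[atz(p,u,.05,s)[:2] for u in [(308,60),(306,240)]])
E
```

```text
95 [386, 382, 374, 370, 374, 384, 374, 282, 174, 117, 126, 133, 148, 132, 128, 122, 191, 352, 384, 383, 380, 367, 363, 370, 369, 366, 364]
110 [380, 389, 394, 394, 391, 374, 359, 244, 150, 117, 127, 135, 130, 134, 125, 126, 238, 358, 385, 386, 377, 370, 370, 363, 369, 373, 380]
128 [365, 369, 367, 383, 385, 392, 372, 233, 136, 119, 126, 136, 140, 137, 111, 174, 295, 368, 389, 380, 384, 378, 368, 386, 391, 383, 386]
150 [380, 374, 365, 360, 374, 371, 322, 230, 242, 264, 252, 243, 224, 209, 149, 215, 342, 375, 380, 372, 376, 379, 369, 375, 383, 377, 374]
165 [687, 683, 680, 670, 671, 666, 522, 333, 258, 270, 247, 237, 218, 169, 215, 448, 674, 699, 690, 682, 685, 685, 691, 689, 689, 691, 689]
[ 0.57165934 -0.39449598  0.045     ]
[ 0.53119677 -0.39963439  0.045     ]
[ 0.48335937 -0.40412889  0.045     ]
edge [array([ 0.60476734, -0.33759346]), array([ 0.3732736 , -0.36476608])]
```

>>> carry_out(
  targets=[
    [0.92, -0.6, 0, 0, 0, 0, 0.3],
    [1, -0.56, 0, 0, 0, 0, 0.3],
    [0, 0, -0.9, 0, 0, 0, 0.3],
    [0, 0, -1, 0, 0, 0, 0.3],
    [0, 0, -1, 0, 0, 0, 0.3],
    [0, 0, -1, 0, 0, 0, 0.3],
    [0, 0, -1, 0, 0, 0, 0.3],
    [0, 0, -1, 0, 0, 0, 0.3],
    [0, 0, -1, 0, 0, 0, 0.3],
    [0, 0, -1, 0, 0, 0, 0.3],
    [0, 0, -1, 0, 0, 0, 0.3],
    [0, 0, -0.5, 0, 0, 0, 0.3],
    [0, 0, -0.5, 0, 0, 0, 0.3],
    [0, 0, -0.5, 0, 0, 0, 0.3],
    [0, 0, -0.5, 0, 0, 0, 0.3],
    [0, 0, 0, 0, 0, 0, 0.3],
  ],
)

```text
time: 46.12
position: [0.5159, -0.3989, 0.0261]
eef_rot: [-179.9, 0.1, 7.8]
ft_force: [-0.3, 0.0, -0.2]
grip_width: 0.35
grip_force: 0.0
```

>>> carry_out(
  targets=[
    [0, 0, 0, 0, 0, 0, 1],
    [0, 0, 0, 0, 0, 0, 1],
    [0, 0, 0, 0, 0, 0, 1],
    [0, 0, 0, 0, 0, 0, 1],
    [0, 0, 0, 0, 0, 0, 1],
    [0, 0, 0, 0, 0, 0, 1],
  ],
  newtons=40,
)

```text
time: 46.88
position: [0.5165, -0.3994, 0.0272]
eef_rot: [180.0, -0.0, 7.8]
ft_force: [0.0, -0.5, 0.2]
grip_width: 0.003
grip_force: 0.0
```

```bash
python3 - <<'E'
from h import *
p,s,o=look('wrist',['board_bar'],'w10.png'); q,_,o2=look('scene',['board_bar'],'s10.png'); print(o,o2,s['position'])
a=cv2.resize(p['img'],(480,300)); b=cv2.resize(q['img'][130:250,150:278],(320,300)); cv2.imwrite('pics/c10.png',np.hstack([a,b]))
E
```

```text
{'board_bar': [([315.9, 224.0], 0.62)]} {'board_bar': [([185.0, 184.9], 0.97)]} [ 0.51650148 -0.3993654   0.02715425]
```

View pics/c10.png

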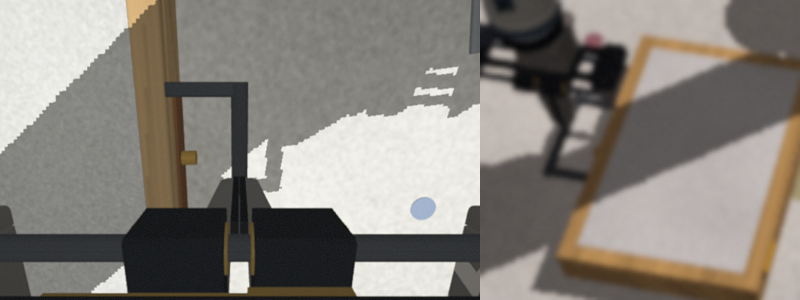

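```bash
python3 - <<'E'
from h import *
from scipy.spatial.transform import Rotation as R
s=r.sense();p=vision.snapshot('wrist')
for n,u in [('corner',(322,117)),('outer strut left',(222,119)),('clasp',(251,209)),('bar230',(320,230))]:
    print(n,[atz(p,u,z,s)[:2].round(3) for z in (.045,.06,.03)])
W=np.eye(4); W[:3,:3]=R.from_euler('xyz',s['eef_rot'],degrees=True).as_matrix(); W[:3,3]=s['position']
I=np.linalg.inv(W@np.array(p['hand_eye']))
for P in [(.5165,-.3994,.0272),(.5165,-.3994,.045),(.532,-.3975,.045),(.475,-.405,.045)]:
    c=I@np.array([*P,1]); a=np.array(p['camera_matrix'])@[c[0],-c[1],-c[2]]; print(P,a[:2]/a[2])
cv2.imwrite('pics/w10c.png',cv2.resize(p['img'][90:310,210:430],(600,600),interpolation=cv2.INTER_CUBIC))
print(s['grip_width'],s['ft_force'])
E
```

```text
corner [array([ 0.586, -0.392]), array([ 0.585, -0.391]), array([ 0.586, -0.392])]
outer strut left [array([ 0.578, -0.34 ]), array([ 0.578, -0.345]), array([ 0.577, -0.336])]
clasp [array([ 0.532, -0.36 ]), array([ 0.536, -0.362]), array([ 0.527, -0.357])]
bar230 [array([ 0.525, -0.399]), array([ 0.53 , -0.398]), array([ 0.52, -0.4 ])]
(0.5165, -0.3994, 0.0272) [318.95527669 233.7597667 ]
(0.5165, -0.3994, 0.045) [318.93063927 243.91057091]
(0.532, -0.3975, 0.045) [319.32274162 217.36084627]
(0.475, -0.405, 0.045) [318.80652917 310.21720568]
0.009504865982502744 [0.6071515  0.78405177 0.13390256]
```

View pics/w10c.png

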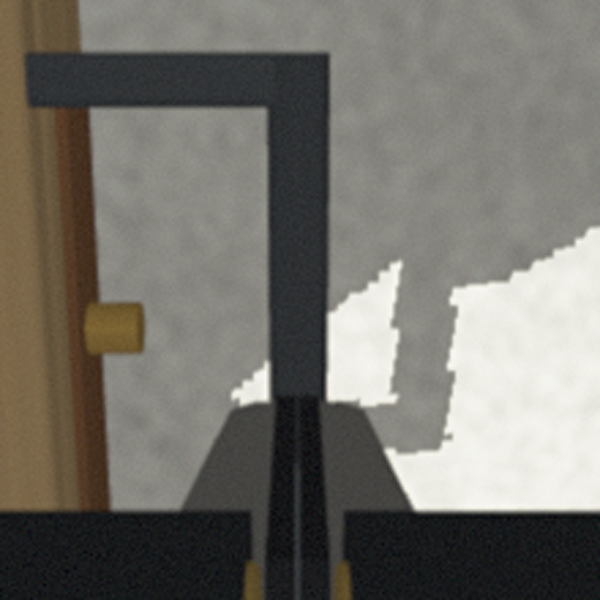

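>>> carry_out(
  targets=[
    [0, 0, 0.1, 0, 0, 0, 1],
    [0, 0, 0.1, 0, 0, 0, 1],
    [0, 0, 0, 0, 0, 0, 1],
  ],
)

```text
time: 47.5
position: [0.5167, -0.3995, 0.0325]
eef_rot: [180.0, -0.0, 7.8]
ft_force: [-0.4, 0.0, 0.5]
grip_width: 0.003
grip_force: 0.0
```

```bash
python3 - <<'E'
from h import *
p=vision.snapshot('wrist')
s9={'position':[0.46896515,-0.37027011,0.3010032],'eef_rot':[179.95065,-0.0756159,7.77527]}
s10={'position':[0.51650148,-0.3993654,0.02715425],'eef_rot':[180,0,7.8]}
f=lambda x,y:(210+x*220/600,90+y*220/600)
# outer corner & near-strut outside edges; clasp end
for n,a,b in [('outer corner',(351.3,80.5),f(329,53)),('inner corner',(342.5,88.5),f(268,106)),('clasp end',(318.5,128.5),f(145,328))]:
    print(n,tri([ray(p,a,s9),ray(p,b,s10)]).round(4))
t=vision.snapshot('top')
for n in ('w9','w10'):
    i=cv2.imread(f'pics/{n}.png').astype(int).sum(2)
    print(n,i[70:185:1,346].tolist() if n=='w9' else i[95:250:3,320].tolist())
E
```

```text
outer corner [ 0.5902 -0.3955  0.0391]
inner corner [ 0.5786 -0.3853  0.0449]
clasp end [ 0.5248 -0.3625  0.0197]
w9 [381, 374, 376, 382, 374, 374, 380, 381, 388, 331, 213, 147, 123, 140, 143, 125, 133, 132, 136, 141, 128, 132, 138, 144, 143, 134, 140, 127, 134, 143, 141, 130, 134, 137, 125, 146, 137, 138, 139, 127, 135, 150, 135, 141, 135, 130, 130, 128, 135, 138, 134, 140, 143, 138, 127, 134, 141, 143, 140, 144, 128, 129, 142, 135, 128, 134, 138, 137, 135, 131, 135, 137, 131, 124, 129, 127, 131, 137, 167, 204, 215, 232, 232, 229, 233, 229, 229, 228, 231, 227, 240, 231, 228, 225, 221, 230, 221, 233, 226, 211, 221, 226, 224, 219, 251, 440, 625, 683, 683, 689, 690, 693, 697, 684, 681]
w10 [413, 404, 398, 402, 404, 154, 150, 144, 144, 140, 150, 145, 148, 135, 150, 152, 147, 133, 137, 146, 130, 137, 145, 145, 147, 138, 143, 150, 154, 137, 151, 145, 142, 146, 148, 133, 143, 153, 136, 140, 153, 144, 142, 140, 147, 146, 141, 78, 67, 68, 75, 86]
```

>>> carry_out(
  targets=[
    [0, 0, 0, 0, 0, 0, 0.3],
    [0, 0, 0, 0, 0, 0, 0.3],
    [0, 0, 0, 0, 0, 0, 0.3],
    [0, 0, 0, 0, 0, 0, 0.3],
    [0, 0, 0, 0, 0, 0, 0.3],
    [0, 0, 0, 0, 0, 0, 0.3],
  ],
)

```text
time: 48.35
position: [0.5165, -0.3993, 0.0321]
eef_rot: [-180.0, 0.0, 7.8]
ft_force: [0.6, 0.2, 0.4]
grip_width: 0.35
grip_force: 0.0
```

```bash
python3 - <<'E'
from h import *
p,s,o=look('wrist',['board_bar'],'w11.png'); print(o,s['position'],s['grip_width'])
i=p['img'].astype(int).sum(2)
for v in (200,215,225,235,245,255,262,268): print(v,i[v,270:372:3].tolist())
E
```

```text
{'board_bar': [([317.2, 222.3], 0.73)]} [ 0.51649495 -0.39934185  0.03213276] 0.3500502868815601
200 [398, 410, 411, 402, 404, 401, 407, 406, 410, 402, 402, 394, 413, 179, 135, 149, 148, 147, 153, 125, 355, 665, 700, 712, 697, 700, 712, 720, 490, 410, 404, 402, 397, 405]
215 [412, 404, 395, 408, 408, 401, 400, 416, 415, 411, 409, 405, 408, 227, 143, 148, 144, 145, 153, 117, 700, 717, 707, 709, 717, 710, 697, 702, 546, 395, 398, 403, 383, 388]
225 [415, 412, 395, 392, 403, 411, 414, 413, 409, 408, 401, 678, 722, 374, 137, 140, 131, 150, 150, 120, 686, 707, 707, 708, 721, 721, 707, 715, 408, 401, 403, 400, 387, 404]
235 [399, 397, 415, 391, 228, 228, 362, 398, 394, 387, 660, 616, 635, 284, 135, 128, 139, 149, 144, 133, 416, 455, 471, 382, 710, 676, 667, 403, 325, 357, 426, 422, 421, 415]
245 [203, 209, 202, 53, 50, 62, 248, 419, 420, 416, 410, 395, 387, 284, 127, 272, 275, 240, 198, 145, 392, 411, 403, 406, 404, 400, 383, 119, 78, 57, 126, 201, 213, 203]
255 [198, 186, 57, 46, 44, 44, 211, 396, 397, 656, 711, 708, 704, 465, 282, 295, 270, 231, 203, 134, 686, 709, 716, 720, 714, 708, 714, 90, 61, 72, 74, 93, 204, 202]
262 [195, 73, 80, 58, 75, 42, 212, 424, 424, 482, 715, 703, 701, 459, 270, 309, 268, 236, 201, 110, 710, 712, 713, 719, 719, 708, 710, 99, 75, 63, 53, 61, 154, 203]
268 [115, 56, 63, 65, 73, 64, 177, 398, 407, 499, 709, 693, 690, 489, 287, 301, 273, 240, 210, 123, 703, 718, 715, 704, 702, 706, 714, 73, 103, 53, 64, 67, 66, 198]
```

>>> carry_out(
  targets=[
    [0, 0, 0, 0, 0, 0, 0.5],
    [0, 0, 0, 0, 0, 0, 0.6],
    [0, 0, 0, 0, 0, 0, 0.65],
    [0, 0, 0, 0, 0, 0, 0.7],
    [0, 0, 0, 0, 0, 0, 0.72],
    [0, 0, 0, 0, 0, 0, 0.74],
    [0, 0, 0, 0, 0, 0, 0.76],
    [0, 0, 0, 0, 0, 0, 0.78],
    [0, 0, 0, 0, 0, 0, 0.8],
    [0, 0, 0, 0, 0, 0, 0.8],
    [0, 0, 0, 0, 0, 0, 0.8],
  ],
  newtons=15,
)

```text
time: 49.82
position: [0.5165, -0.3994, 0.0321]
eef_rot: [180.0, 0.0, 7.8]
ft_force: [0.4, 0.2, -0.2]
grip_width: 0.101
grip_force: 0.0
```

>>> carry_out(
  targets=[
    [0, 0, 0, 0, 0, 0, 0.3],
    [0, 0, 0, 0, 0, 0, 0.3],
    [0, 0, 0, 0, 0, 0, 0.3],
    [0, 0, 0, 0, 0, 0, 0.3],
    [0, 0.2, 0, 0, 0, 0, 0.3],
    [0, 0.2, 0, 0, 0, 0, 0.3],
    [0, 0.08, 0, 0, 0, 0, 0.3],
    [0, 0.04, 0, 0, 0, 0, 0.3],
    [0, 0, 0, 0, 0, 0, 0.3],
  ],
)

```text
time: 50.95
position: [0.5165, -0.3863, 0.0322]
eef_rot: [180.0, -0.0, 7.8]
ft_force: [-0.0, 0.4, 0.1]
grip_width: 0.35
grip_force: 0.0
```

```bash
python3 - <<'E'
from h import *
p,s,o=look('wrist',[],'w12.png'); print(s['position'],s['grip_width'])
i=p['img'].astype(int).sum(2)
for v in (200,225,240,245,255,268): print(v,i[v,270:375:3].tolist())
q=vision.snapshot('scene'); print(vision.tip_of(q,'board_bar'))
E
```

```text
[ 0.51653163 -0.38629559  0.03216845] 0.3503050962164883
200 [404, 403, 406, 393, 393, 391, 389, 403, 407, 400, 401, 398, 407, 400, 402, 404, 400, 400, 397, 417, 403, 136, 133, 134, 150, 136, 162, 120, 719, 698, 697, 704, 714, 719, 683]
225 [406, 411, 405, 382, 391, 402, 409, 421, 412, 403, 403, 414, 410, 404, 413, 402, 439, 509, 718, 709, 710, 133, 138, 152, 154, 143, 157, 212, 720, 712, 722, 727, 716, 717, 418]
240 [210, 204, 198, 131, 58, 56, 307, 396, 395, 391, 388, 419, 413, 403, 396, 405, 379, 392, 405, 413, 397, 263, 287, 300, 252, 230, 191, 82, 69, 81, 194, 196, 200, 191, 218]
245 [201, 215, 197, 62, 27, 40, 259, 417, 402, 387, 403, 406, 419, 402, 416, 417, 408, 406, 398, 397, 391, 255, 279, 290, 253, 228, 188, 93, 50, 53, 121, 216, 191, 204, 195]
255 [204, 179, 44, 65, 54, 49, 207, 386, 386, 395, 415, 402, 407, 395, 397, 570, 579, 710, 696, 710, 561, 267, 292, 284, 258, 230, 181, 87, 55, 83, 45, 95, 213, 200, 204]
268 [86, 62, 84, 66, 85, 55, 183, 405, 394, 395, 404, 399, 402, 408, 410, 575, 705, 695, 687, 687, 700, 258, 288, 291, 248, 214, 167, 83, 55, 73, 66, 84, 72, 206, 202]
[{'uv': [187.3, 185.0], 'score': 0.67}]
```

>>> carry_out(
  targets=[
    [0, 0.12, 0, 0, 0, 0, 0.3],
    [0, 0.12, 0, 0, 0, 0, 0.3],
    [0, 0, 0, 0, 0, 0, 0.3],
  ],
)

```text
time: 51.48
position: [0.5164, -0.38, 0.0321]
eef_rot: [-180.0, 0.0, 7.8]
ft_force: [0.1, 0.7, -0.6]
grip_width: 0.349
grip_force: 0.0
```

```bash
python3 - <<'E'
from h import *
p,s,o=look('wrist',[],'w13.png'); print(s['position'],s['ft_force'],s['grip_width'])
i=p['img'].astype(int).sum(2)
for v in (200,225,235,240,245,255,268): print(v,i[v,315:378:2].tolist())
E
```

```text
[ 0.51642903 -0.38002138  0.03210742] [ 0.09651086  0.69462543 -0.59588831] 0.34888463804595227
200 [412, 404, 398, 402, 400, 409, 412, 392, 385, 394, 401, 409, 414, 404, 220, 130, 129, 156, 151, 149, 133, 142, 140, 130, 260, 705, 702, 700, 705, 710, 714, 717]
225 [414, 399, 410, 404, 397, 396, 412, 399, 690, 711, 708, 701, 709, 708, 212, 133, 141, 136, 145, 137, 143, 133, 164, 134, 486, 727, 719, 727, 729, 724, 715, 714]
235 [402, 400, 406, 394, 683, 697, 699, 691, 690, 710, 713, 715, 712, 720, 211, 165, 289, 270, 169, 159, 144, 192, 205, 143, 652, 711, 711, 709, 713, 708, 715, 704]
240 [411, 400, 389, 393, 404, 446, 447, 439, 387, 393, 398, 402, 407, 391, 246, 279, 287, 256, 76, 56, 51, 65, 165, 204, 200, 193, 185, 182, 217, 347, 378, 388]
245 [415, 413, 411, 404, 414, 411, 402, 405, 396, 394, 402, 397, 398, 396, 243, 285, 295, 224, 75, 63, 46, 69, 67, 187, 209, 203, 210, 203, 207, 212, 196, 211]
255 [405, 404, 404, 398, 423, 428, 458, 587, 572, 574, 605, 710, 506, 338, 253, 274, 290, 197, 94, 64, 67, 75, 64, 82, 94, 203, 198, 198, 198, 203, 209, 208]
268 [408, 415, 410, 414, 479, 712, 699, 699, 700, 690, 695, 708, 721, 560, 252, 280, 303, 190, 90, 100, 62, 62, 70, 52, 76, 52, 71, 190, 206, 204, 211, 202]
```

>>> carry_out(
  targets=[
    [0, -0.4, 0, 0, 0, 0, 0.3],
    [0, -0.38, 0, 0, 0, 0, 0.3],
    [0, 0, -0.4, 0, 0, 0, 0.3],
    [0, 0, -0.4, 0, 0, 0, 0.3],
    [0, 0, 0, 0, 0, 0, 0.3],
    [0, 0, 0, 0, 0, 0, 0.8],
    [0, 0, 0, 0, 0, 0, 0.9],
    [0, 0, 0, 0, 0, 0, 1],
    [0, 0, 0, 0, 0, 0, 1],
    [0, 0, 0, 0, 0, 0, 1],
    [0, 0, 0, 0, 0, 0, 1],
  ],
)

```text
time: 52.9
position: [0.5167, -0.3996, 0.0124]
eef_rot: [-180.0, -0.0, 7.8]
ft_force: [1.2, 3.0, 5.4]
grip_width: 0.12
grip_force: 15.0
```

>>> carry_out(
  targets=[
    [0, 0, 0, 0, 0, 0, 0.3],
    [0, 0, 0, 0, 0, 0, 0.3],
    [0, 0, 0, 0, 0, 0, 0.3],
    [0, 0, 0, 0, 0, 0, 0.3],
    [0, 0, -0.2, 0, 0, 0, 0.3],
    [0, 0, -0.2, 0, 0, 0, 0.3],
    [0, 0, 0, 0, 0, 0, 0.3],
  ],
)

```text
time: 53.78
position: [0.5161, -0.3995, 0.0014]
eef_rot: [-180.0, 0.0, 7.8]
ft_force: [-0.6, 0.6, 0.8]
grip_width: 0.349
grip_force: 0.0
```

>>> carry_out(
  targets=[
    [0, 0, -0.16, 0, 0, 0, 0.3],
    [0, 0, 0, 0, 0, 0, 0.3],
    [0, 0, 0, 0, 0, 0, 1],
    [0, 0, 0, 0, 0, 0, 1],
    [0, 0, 0, 0, 0, 0, 1],
    [0, 0, 0, 0, 0, 0, 1],
    [0, 0, 0, 0, 0, 0, 1],
    [0, 0, 0, 0, 0, 0, 1],
  ],
  newtons=35,
)

```text
time: 54.78
position: [0.5165, -0.3996, -0.0018]
eef_rot: [-180.0, 0.0, 7.8]
ft_force: [0.7, 3.4, 2.7]
grip_width: 0.12
grip_force: 35.0
```

>>> carry_out(
  targets=[
    [0, 0.02, 0.76, 0, 0, 0, 1],
    [-0.01, 0.07, 0.76, 0, 0, 0, 1],
    [-0.02, 0.12, 0.75, 0, 0, 0, 1],
    [-0.02, 0.17, 0.74, 0, 0, 0, 1],
    [-0.03, 0.22, 0.73, 0, 0, 0, 1],
    [-0.03, 0.27, 0.71, 0, 0, 0, 1],
    [0, 0, 0, 0, 0, 0, 1],
  ],
)

```text
time: 55.65
position: [0.5135, -0.3776, 0.1116]
eef_rot: [180.0, -0.0, 7.8]
ft_force: [-1.6, 2.7, 0.8]
grip_width: 0.118
grip_force: 35.0
```

>>> carry_out(
  targets=[
    [-0.04, 0.31, 0.69, 0, 0, 0, 1],
    [-0.04, 0.36, 0.67, 0, 0, 0, 1],
    [-0.05, 0.4, 0.65, 0, 0, 0, 1],
    [-0.06, 0.44, 0.62, 0, 0, 0, 1],
    [-0.06, 0.48, 0.59, 0, 0, 0, 1],
    [-0.06, 0.51, 0.55, 0, 0, 0, 1],
    [0, 0, 0, 0, 0, 0, 1],
    [0, 0, 0, 0, 0, 0, 1],
  ],
)

```text
time: 56.65
position: [0.5053, -0.3164, 0.2065]
eef_rot: [179.8, 0.0, 7.8]
ft_force: [-6.8, -4.4, 7.5]
grip_width: 0.118
grip_force: 35.0
```

```bash
python3 - <<'E'
from h import *
s=r.sense(); P={c:look(c,['board_bar','board_hinge','can_1_grip'],c+'20.png') for c in ('scene','top')}
for c in P: print(c,P[c][2])
print(s['position'],s['ft_force'])
try: print(tri([ray(P[c][0],P[c][2]['board_bar'][0][0]) for c in P]))
except Exception as e: print(e)
E
```

```text
scene {'board_bar': [([197.3, 147.3], 0.68)], 'board_hinge': [([275.5, 198.8], 0.94), ([379.4, 301.5], 0.52)], 'can_1_grip': [([380.8, 247.9], 0.59)]}
top {'board_bar': [([442.8, 198.0], 0.95)], 'board_hinge': [([361.3, 212.3], 0.59), ([270.4, 204.1], 0.34)], 'can_1_grip': [([202.6, 196.8], 0.73), ([270.4, 200.9], 0.37)]}
[ 0.50528297 -0.31640227  0.20646721] [-6.83382086 -4.35078551  7.4790295 ]
[ 0.52222381 -0.31187883  0.24608891]
```

>>> carry_out(
  targets=[
    [0, 0, 0, 0, 0, 0, 0.45],
    [0, 0, 0, 0, 0, 0, 0.45],
    [0, 0, 0, 0, 0, 0, 0.45],
    [0, 0, 0, 0, 0, 0, 0.45],
    [0, 0, 0.4, 0, 0, 0, 0.45],
    [0, 0, 0.6, 0, 0, 0, 0.45],
    [0, 0, 1, 0, 0, 0, 0.45],
    [0, 0, 1, 0, 0, 0, 0.45],
    [0, 0, 1, 0, 0, 0, 0.45],
    [0, 0, 1, 0, 0, 0, 0.45],
    [0, -1, 1, 0, 0, 0, 0.45],
    [0, -1, 0, 0, 0, 0, 0.45],
    [-1, -1, 0, 0, 0, 0, 0.45],
    [-1, -1, 0, 0, 0, 0, 0.45],
    [-1, -1, 0, 0, 0, 0, 0.45],
    [-1, -1, 0, 0, 0, 0, 0.45],
    [0, 0, 0, 0, 0, 0, 0.45],
    [0, 0, 0, 0, 0, 0, 0.45],
  ],
)

```text
time: 59.3
position: [0.406, -0.4655, 0.353]
eef_rot: [-179.9, 0.0, 7.7]
ft_force: [-0.1, 1.0, -0.2]
grip_width: 0.277
grip_force: 0.0
```

```bash
python3 - <<'E'
from h import *
N=['board_bar','tub','paint_pot','gesso','medium','can_1_grip']
P={c:look(c,N,c+'21.png') for c in ('scene','top')}
for c in P: print(c,P[c][2])
b=tri([ray(P[c][0],P[c][2]['board_bar'][0][0]) for c in P]); print(b, r.sense()['position'])
# expected bar pixels by angle
h=np.array([.4957,-.1098,.045]);o=np.array([.125,-.992,0])
for c in P:
    p=P[c][0];K=np.array(p['camera_matrix'])
    for t in (0,42,45,48):
        a=np.radians(t);X=h+.29*(np.cos(a)*o+np.sin(a)*np.array([0,0,1])); q=(np.array(p['camera_from_world'])@[*X,1])[:3]; q=K@[q[0],-q[1],-q[2]]; print(c,t,(q[:2]/q[2]).round(1))
E
```

```text
scene {'board_bar': [([197.6, 148.7], 0.94), ([302.2, 279.8], 0.32)], 'tub': [([436.1, 227.7], 0.76), ([352.5, 194.9], 0.16)], 'paint_pot': [([444.1, 270.1], 0.9)], 'gesso': [([379.7, 230.3], 0.65), ([302.1, 274.9], 0.6), ([197.0, 147.6], 0.22)], 'medium': [([353.9, 195.3], 0.53)], 'can_1_grip': [([379.9, 248.5], 0.81)]}
top {'board_bar': [([439.6, 200.2], 0.72)], 'tub': [([212.2, 233.0], 0.77)], 'paint_pot': [([200.4, 194.9], 0.83)], 'gesso': [], 'medium': [([293.0, 244.1], 0.73), ([442.9, 199.9], 0.51), ([270.5, 204.3], 0.27)], 'can_1_grip': [([245.8, 155.7], 0.81)]}
[ 0.51823584 -0.3102759   0.2348226 ] [ 0.40598105 -0.46556273  0.35366657]
scene 0 [182.3 183.8]
scene 42 [192.9 147.8]
scene 45 [195.7 145.8]
scene 48 [198.9 144. ]
top 0 [451.1 200.2]
top 42 [445.3 198.4]
top 45 [442.8 198.5]
top 48 [439.9 198.7]
```

```bash
python3 - <<'E'
from h import *
P={c:vision.snapshot(c) for c in ('scene','top')}
h=np.array([.4957,-.1098,.045]);o=np.array([.125,-.992,0]);l=np.array([.992,.125,0])
for c,p in P.items():
    g=p['img'].astype(float).sum(2)
    K=np.array(p['camera_matrix']);M=np.array(p['camera_from_world']);out=[]
    for t in np.arange(36,56,1.):
        a=np.radians(t);v=[]
        for k in np.linspace(-.045,.045,31):
            X=h+.29*(np.cos(a)*o+np.sin(a)*np.array([0,0,1]))+k*l; q=(M@[*X,1])[:3]; q=K@[q[0],-q[1],-q[2]]; q=q[:2]/q[2]
            v.append(cv2.getRectSubPix(g.astype(np.float32),(1,1),(float(q[0]),float(q[1])))[0,0])
        out.append((int(t),int(np.mean(v))))
    print(c,out)
E
```

```text
scene [(36, 518), (37, 508), (38, 493), (39, 467), (40, 427), (41, 366), (42, 287), (43, 204), (44, 139), (45, 111), (46, 133), (47, 204), (48, 302), (49, 392), (50, 445), (51, 463), (52, 465), (53, 464), (54, 465), (55, 468)]
top [(36, 218), (37, 218), (38, 219), (39, 220), (40, 220), (41, 206), (42, 152), (43, 93), (44, 64), (45, 60), (46, 72), (47, 139), (48, 202), (49, 216), (50, 211), (51, 206), (52, 181), (53, 140), (54, 135), (55, 147)]
```

Both cameras put the bar at 45°, and the cans and bystanders are in place.

```bash
python3 -c "
from plant import r
print(r.job_done())"
```

```text
the job is handed in; nothing more can be done
None
```

The job is handed in: the three cans present (largest, second largest and smallest; the second smallest was absent) hang in order from the post to the tip, and the easel board stands at about 45° by both cameras, with the tub, pot and bottles where they were.

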